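Seal the ink tin and lift off the outer lid alone

ROBOT

A 6-joint arm with a two-finger parallel gripper is mounted at the origin on the work surface; the furniture and walls round the work are solid. World frame = base frame: x ahead of the robot, y to its left, z up, the work surface at z = 0. Lengths are in m, angles in rad, forces in N, time in s.
With the tool pointing down it reaches from about 0.35 to 0.775 m from the base axis. Payload 5.5 kg.
Tool frame: the origin (TCP) lies at the very end of the fingers, on their centre line; the grasp point (between the pads) lies 19 mm behind it; x points along the fingers, y is the direction in which the jaws open and shut, and the axes are right-handed (so a half turn about x gives the same grasp; the last joint's range is limited). The gripper opens to 85 mm and grips with 20 to 120 N. Pads are 22 mm wide; open, the fingers measure 114 mm over their backs; the gripper's body (76 mm by 85 mm) begins 54 mm behind the grasp point. The pads swing forward as they close: fully open they stand 13 mm farther back than shut.
Start: joints at [-1.406, 0.313, 0.046, 1.304, 0, 1.431], TCP at [0.173, -0.549, 0.231] pointing down, gripper open.
Joint ranges: [-2.76, 2.76], [-0.86, 1.69], [-1.03, 1.26], [-2.2, 2.34], [-1.47, 1.5], [-3.14, 3.14]. Speed limits (rad/s): [2.57, 2.57, 3.14, 3.14, 3.14, 3.14].

INTERFACE

Orientations are given as a unit quaternion [w, x, y, z].
In Python, from bench import arm, eyes gives the robot as it stands.
- The arm moves only by the tool drive_tool, never from a script. Its argument "steps" is a list of rows, each a list of 3 entries, a list of its own where there are three numbers: the turn, a rotation vector about the world's x, y, z in rad, then the shift along the world's x, y, z in m, then the gripper's target within -1 to 1 (fully open at 1, half-way at 0, shut at -1). In form: [[[ax, ay, az], [dx, dy, dz], fingers], ...]. A call has exactly 10 rows; each row shifts and turns the pose as measured when the row begins; what a row does not reach is not made up. A row lasts 1/8 s, in which the tool goes at most 62.5 mm and 10.7 degrees, less where a joint would pass 70% of its speed; a pose out of reach is approached as far as the arm can. A call is refused whole if a number of a shift passes 0.0625 or a number of a turn 0.188, either way. A call with a gripper value outside its range is refused whole. The fingers move at their own pace and stop on an object; the grip force is fixed at half the most. Time passes only in rows, so rows that do not move let the fingers close, or fill a call up. It gives the time, the measured TCP pose, the force and the opening at its end, in the units of the state.
- arm.read_state(): the state, without advancing time (a new reading comes with each control period).
- eyes.capture(name): name is "scene" or "top"; returns a dict with "frame" (400x640x3 uint8, red, green, blue), "fx", "fy", "cx", "cy" (pixels), "rvec" (rotation vector, rad) and "tvec" (3), from world to camera coordinates, as OpenCV has them. Camera axes: x right, y down, z forward; pixel columns grow to the right and rows downward; lengths in m; the calibration is good to about 2 mm. A picture is of the moment at which its call begins. There is no depth.
- arm.finish_job(): hands the job in, once; it reports no verdict.
Trained networks look in a picture, given as the dict that the camera call returned (one of the last four; its "shot" number tells which), for a name from the list of things; names that differ only in an ending like _2 or _b are one class to them, and where a whole thing is asked for, a point or a joint stands for the part that bears it (a point fixed in the world has none). Each returns a list of dicts, best first, with "score" (0 to 1); they miss things now and then, are a little off and sometimes report something else, mostly with a low value. They report only what shows in the picture. A call takes as long as a camera call.
- eyes.recognise(target, picture): "point" ([x, y, z] in m, in the coordinates of the camera as it stood for that picture, good to about 4 mm: the middle of the surface that is visible of it).
- eyes.landmark_of(target, picture): "point" ([x, y, z] in m, in the coordinates of the camera as it stood for that picture, good to about 4 mm: a listed point, or the origin of a listed thing).
The state is a dict: "time": time; "joint_positions": joint angles; "qvel": joint speeds; "joint_efforts": joint torques, N m; "ee_pos": TCP position; "tool_rot": TCP orientation; "wrist_force": force on the tool from outside, world axes, zero at the start; "torque": the same for the moment, N m; "finger_gap": opening from 0.0 (shut) to 1.0 (fully open).
Only numpy, scipy, OpenCV 4.12 (cv2) and the standard library are available. Lean on these libraries where they do the work, as an engineer would, in place of code of your own. Each camera call takes 0.05 s, during which the arm holds its last target. There are 200 camera calls.

TASK

Close the open ink tin for storage: lay the flat sealing disc on the floor inside it, knob up, then take the double lid by the inner lid's tall knob so that both lids come along nested, and lower it (do not drop it) until the inner lid is fully seated in the tin's mouth with the outer lid still on it. Then let go of the knob and lift the outer lid off alone by its collar, leaving the inner lid and the disc undisturbed so that the seal can be inspected, and finish still holding the outer lid in the gripper, level and well clear of everything, about 10 cm above where it lay. Leave the tin standing where it is, do not part the two lids before the inner one is seated, and do not disturb the other things on the table.

Things in the scene. Friction and masses are not known exactly. Their poses are not given: they have to be found in the camera images.
- ink_tin: Open plain metal tin standing on the table, loose, 1.3 kg, 120 mm across, 70 high, with two thin hoops round it (122 mm). Mouth 112 mm across (wall 4 mm); flat inner floor 30 mm above the underside. Origin: centre of the underside; z up.
- seal_disc_center (a point): Flat plastic sealing disc lying on the table, 100 mm across, 5 thick, 80 g, with a round knob in the middle of its top, 15 mm across and 18 tall (23 high in all). Point on its axis, 11.5 mm above its underside; z up. On the tin's floor it has 6 mm play all round; its knob then ends 53 mm above the tin's underside.
- inner_lid_knob (a point): Inner lid, metal, 220 g: plug 106 mm across, 12 deep (bevelled to 96 below), flange 120 mm across, 4 thick, to rest on the tin's rim, and central knob 18 mm across, top 62 mm above the plug's bottom, its top 22 mm free above the outer lid's collar. Point on the axis, 11 mm below the knob's top, 51 above the plug's bottom (on the table now; seated 58 mm above tin's underside, 3 mm play).
- outer_lid_collar (a point): Outer lid, metal, 130 mm across, 200 g, lying loose on the inner lid's flange, which carries it: plate with 3.5 mm deep skirt round the flange and a central upright tube (collar), 50 mm across, bore 40, 20 high; the inner lid's knob passes through it freely. Point on the axis half-way up the collar, 10 mm above the plate's top; nested, it is 30 mm above the plug's bottom. z up.
- jar_black: Bystander, to be left alone: closed ink jar, 74 mm across, 85 high. Origin: centre of the underside.
- jar_quince: Bystander, to be left alone: closed tall ink jar, 71 mm across, 99 high. Origin: centre of the underside.
- jar_madder: Bystander, to be left alone: closed squat ink jar, 68 mm across, 63 high. Origin: centre of the underside.
- spray_bottle: Bystander, to be left alone: trigger spray bottle, 272 high. Origin: centre of the underside.
- brayer: Bystander, to be left alone: ink roller with a wooden handle lying flat, 191 mm long, 32 high. Origin: centre of the underside.
- marker_a: Bystander, to be left alone: felt marker lying flat, 136 mm long, 17 high. Origin: centre of the underside.
- stir_stick: Bystander, to be left alone: wooden stirring stick lying flat, 200 mm long. Origin: centre of the underside.
- spring_clamp_b: Bystander, to be left alone: spring clamp lying flat, 111 mm long, 24 high. Origin: centre of the underside.

How it is judged:
On the way, in this order (a step that is already met when the one before it is completed fails the run):
1. the sealing disc lies flat on the tin's inner floor, knob up, released (z of seal_disc in the frame of ink_tin between 0.026 and 0.034 m and horizontal distance between seal_disc and ink_tin below 0.009 m and angle between seal_disc's own z axis and vertical below 0.08 rad and contact force between the fingers and seal_disc below 0.05 N), for 0.2 s.
2. the double lid, both lids nested, is seated in the tin's mouth and the knob is released (z of seal_disc in the frame of ink_tin between 0.026 and 0.034 m and horizontal distance between seal_disc and ink_tin below 0.009 m and angle between seal_disc's own z axis and vertical below 0.08 rad and z of inner_lid in the frame of ink_tin between 0.055 and 0.061 m and horizontal distance between inner_lid and ink_tin below 0.006 m and angle between inner_lid's own z axis and vertical below 0.06 rad and z of outer_lid in the frame of inner_lid between 0.0095 and 0.0155 m and horizontal distance between outer_lid and inner_lid below 0.006 m and contact force between the fingers and inner_lid below 0.05 N), for 0.2 s.
3. the outer lid alone has left the inner lid, which stays seated (z of seal_disc in the frame of ink_tin between 0.026 and 0.034 m and horizontal distance between seal_disc and ink_tin below 0.009 m and angle between seal_disc's own z axis and vertical below 0.08 rad and z of inner_lid in the frame of ink_tin between 0.055 and 0.061 m and horizontal distance between inner_lid and ink_tin below 0.006 m and angle between inner_lid's own z axis and vertical below 0.06 rad and z of outer_lid in the frame of inner_lid above 0.03 m), for 0.1 s.
At the end, for the whole second after the job is handed in: Disc flat on the tin's inner floor within 9 mm of centre; inner lid seated (3 mm in height, 6 mm off centre), untouched; tin upright within 30 mm of its place; outer lid held still by the gripper, level within 14 degrees, at least 75 mm above where it lay, touching nothing else (z of seal_disc in the frame of ink_tin between 0.026 and 0.034 m and horizontal distance between seal_disc and ink_tin below 0.009 m and angle between seal_disc's own z axis and vertical below 0.08 rad and z of inner_lid in the frame of ink_tin between 0.055 and 0.061 m and horizontal distance between inner_lid and ink_tin below 0.006 m and angle between inner_lid's own z axis and vertical below 0.06 rad and distance of ink_tin from where it was at the start of the episode below 0.03 m and angle between ink_tin's own z axis and vertical below 0.05 rad and z of outer_lid in the frame of ink_tin above 0.145 m and angle between outer_lid's own z axis and vertical below 0.25 rad and linear speed of outer_lid below 0.03 m/s and contact force between the fingers and outer_lid above 1 N and contact force between each of outer_lid, the fingers and inner_lid below 0.05 N and contact force between outer_lid and ink_tin below 0.05 N and contact force between outer_lid and jar_black below 0.05 N and contact force between outer_lid and jar_quince below 0.05 N and contact force between outer_lid and jar_madder below 0.05 N and contact force between outer_lid and spray_bottle below 0.05 N and contact force between outer_lid and brayer below 0.05 N and contact force between outer_lid and marker_a below 0.05 N and contact force between outer_lid and stir_stick below 0.05 N and contact force between outer_lid and spring_clamp_b below 0.05 N and linear speed of inner_lid below 0.02 m/s); the arm keeps its last pose, push and grip.
It fails at once if the lids parted (by more than 12 mm) while the inner lid was not seated in the tin ((z of outer_lid in the frame of inner_lid above 0.0245 m or horizontal distance between outer_lid and inner_lid above 0.02 m) and not (z of inner_lid in the frame of ink_tin between 0.052 and 0.064 m and horizontal distance between inner_lid and ink_tin below 0.009 m)).
It fails at once if a lid or the disc was dropped from more than about 2 cm ((linear speed of inner_lid above 0.65 m/s and contact force between the fingers and inner_lid below 0.02 N) or (linear speed of seal_disc above 0.65 m/s and contact force between the fingers and seal_disc below 0.02 N)).
It fails at once if the tin was pushed or lifted more than 40 mm from its place (distance of ink_tin from where it was at the start of the episode above 0.04 m).
It fails at once if a bystander was moved more than 30 mm (distance of any of jar_black, jar_quince, jar_madder, spray_bottle, brayer, marker_a, stir_stick, spring_clamp_b from where it was at the start of the episode above 0.03 m).
It also fails if it takes over 64 s, if anything falls off the work surface, if the arm or the gripper's body presses on something with over 40 N, if the wrist force passes 120 N, or if a joint passes its speed limit or range.

## Working session

There is one attempt and no reset: what is moved stays moved. The work goes in short steps, Python scripts to look and compute and a tool call to move; the robot and the scene stay as the last step left them, time stands still between calls to the robot, and variables do not carry over. Pictures are saved under pics/ and viewed, about 8 in all and at most 12, crops included, and the job is handed in when it is done.

Besides the shell and the picture viewer there is one more tool, called after "Emit:" by a JSON object that holds its "api" and its "payload", one argument or row to a line. drive_tool: Moves the arm, as the interface text tells. Its arguments: {"type":"object","properties":{"steps":{"type":"array","items":{"type":"array"}}},"required":["steps"]}

```bash
mkdir -p pics; cat > h.py <<'E'
import numpy as np, cv2
from bench import arm, eyes
def cap(n,save=None):
    p=eyes.capture(n)
    if save: cv2.imwrite('pics/'+save,p["frame"][:,:,::-1])
    return p
def w(p,c):
    R=cv2.Rodrigues(np.array(p["rvec"],float))[0]
    return R.T@(np.array(c)-np.array(p["tvec"]).ravel())
def pix(p,X):
    R=cv2.Rodrigues(np.array(p["rvec"],float))[0]
    c=R@np.array(X)+np.array(p["tvec"]).ravel()
    return np.array([p["fx"]*c[0]/c[2]+p["cx"],p["fy"]*c[1]/c[2]+p["cy"]])
def ray(p,u,v,z):
    R=cv2.Rodrigues(np.array(p["rvec"],float))[0]
    o=-R.T@np.array(p["tvec"]).ravel(); d=R.T@np.array([(u-p["cx"])/p["fx"],(v-p["cy"])/p["fy"],1])
    return o+d*(z-o[2])/d[2]
def lm(t,p,k=2):
    for r in eyes.landmark_of(t,p)[:k]: print(t,round(r["score"],2),w(p,r["point"]).round(4),pix(p,w(p,r["point"])).round(0))
E
python3 - <<'E'
from h import *
for n in("scene","top"):
    p=cap(n,n+"0.png"); print(n,p["fx"],w(p,[0,0,0]).round(3))
    for t in("ink_tin","seal_disc_center","inner_lid_knob","outer_lid_collar"): lm(t,p)
    if n=="top":
        for t in("jar_black","jar_quince","jar_madder","spray_bottle","brayer","marker_a","stir_stick","spring_clamp_b"): lm(t,p,1)
s=arm.read_state(); print({k:s[k] for k in("time","ee_pos","tool_rot","wrist_force","finger_gap")})
E
```

```text
scene 458.9253848644548 [-0.333 -0.511  0.648]
ink_tin 0.26 [ 0.6314 -0.1896  0.0028] [473. 243.]
seal_disc_center 0.61 [0.4494 0.0518 0.0111] [351. 238.]
inner_lid_knob 0.45 [ 0.452  -0.2021  0.0533] [447. 262.]
outer_lid_collar 0.83 [ 0.4524 -0.204   0.0305] [447. 270.]
outer_lid_collar 0.41 [ 0.4493 -0.2039  0.0496] [447. 264.]
top 403.5296201713118 [0.372 0.192 1.191]
ink_tin 0.68 [0.5202 0.2824 0.0017] [290. 191.]
seal_disc_center 0.92 [0.4528 0.0468 0.0075] [370. 213.]
inner_lid_knob 0.65 [ 0.3718 -0.0625 -0.0016] [407. 241.]
inner_lid_knob 0.4 [ 0.4511 -0.2001  0.0528] [459. 212.]
outer_lid_collar 0.91 [ 0.451  -0.2064  0.0306] [459. 213.]
jar_quince 0.56 [ 0.3703 -0.0628 -0.0031] [407. 241.]
jar_madder 0.76 [ 0.3443  0.1732 -0.0023] [327. 250.]
spray_bottle 0.68 [ 0.5714  0.5836 -0.0018] [189. 174.]
brayer 0.74 [ 0.3973  0.4924 -0.0015] [218. 232.]
stir_stick 0.68 [ 0.5309 -0.065  -0.002 ] [407. 187.]
spring_clamp_b 0.71 [ 0.6308 -0.184  -0.002 ] [445. 154.]
{'time': 0.9, 'ee_pos': array([ 0.17253051, -0.54852183,  0.23132884]), 'tool_rot': array([-0.10736365, -0.69890114, -0.10731283,  0.6989236 ]), 'wrist_force': array([ 0.38363922, -0.64136355,  1.48460273]), 'finger_gap': 1.004137429396805}
```

View pics/top0.png

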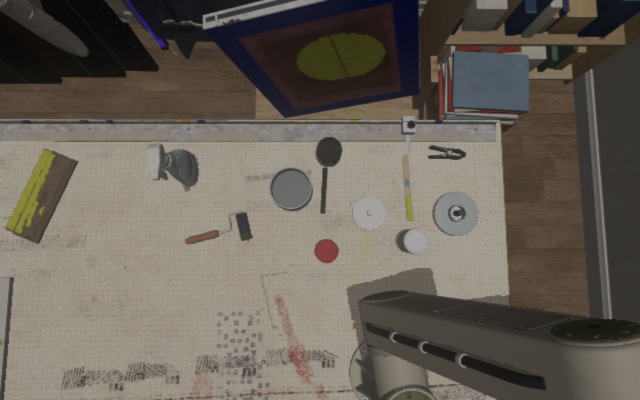

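View pics/scene0.png

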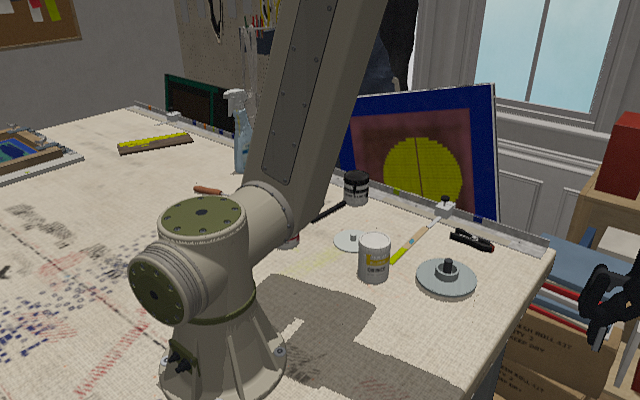

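```bash
python3 - <<'E'
from h import *
from scipy.spatial.transform import Rotation as R
q=arm.read_state()["tool_rot"]; print(R.from_quat(np.roll(q,-1)).as_matrix().round(3))
p=cap("top")
for X in([.52,.282,.07],[.453,.048,.023],[.451,-.203,.062],[.451,-.203,.04]): print(X,pix(p,X).round(1))
E
```

```text
[[-0.     0.3   -0.954]
 [-0.    -0.954 -0.3  ]
 [-1.     0.     0.   ]]
[0.52, 0.282, 0.07] [288.5 187.7]
[0.453, 0.048, 0.023] [370.3 212.7]
[0.451, -0.203, 0.062] [461.2 212.3]
[0.451, -0.203, 0.04] [458.6 212.8]
```

The top view shows the tin mouth at about (291,189), the disc at (369,213) and the double lid at (456,213). jar_black is at (329,152) and jar_quince at (413,241). Scene view agrees: both lids are nested, and the disc lies knob up. Next I refine the centres with circle fits.

```bash
python3 - <<'E'
from h import *
p=cap("top"); g=cv2.cvtColor(p["frame"],cv2.COLOR_RGB2GRAY)
S=6; out=[]
for nm,(u,v),z,rm in(("tin",(291,189),.07,.058),("disc",(369,213),.005,.05),("lid",(457,213),.02,.065),("collar",(458,213),.04,.025)):
    x0,y0=u-34,v-34
    c=cv2.resize(g[y0:y0+68,x0:x0+68],None,fx=S,fy=S,interpolation=cv2.INTER_CUBIC)
    r=403.5*rm/(1.191-z)*S
    h=cv2.HoughCircles(cv2.GaussianBlur(c,(9,9),0),cv2.HOUGH_GRADIENT_ALT,1,3,param1=60,param2=.3,minRadius=int(r*.88),maxRadius=int(r*1.12))
    vis=cv2.cvtColor(c,cv2.COLOR_GRAY2BGR)
    for i,(a,b,q) in enumerate([] if h is None else h[0][:4]):
        U,V=x0+(a+.5)/S-.5,y0+(b+.5)/S-.5
        print(nm,round(U,1),round(V,1),"r mm",round(q/S/403.5*(1.191-z)*1000,1),ray(p,U,V,z).round(4))
        if i==0: cv2.circle(vis,(int(a),int(b)),int(q),(0,0,255),1); cv2.circle(vis,(int(a),int(b)),2,(0,0,255),-1)
    out.append(cv2.resize(vis,(400,300)) if 0 else cv2.resize(vis,(290,290)))
cv2.imwrite("pics/fit.png",np.vstack([np.hstack(out[:2]),np.hstack(out[2:])]))
E
```

```text
tin 290.4 188.4 r mm 55.0 [0.518  0.2767 0.07  ]
tin 287.4 191.1 r mm 60.1 [0.5105 0.285  0.07  ]
tin 292.2 189.4 r mm 61.2 [0.5152 0.2715 0.07  ]
lid 455.6 212.9 r mm 65.1 [ 0.4521 -0.2011  0.02  ]
collar 456.4 213.4 r mm 24.7 [ 0.4493 -0.1967  0.04  ]
collar 458.6 213.1 r mm 24.7 [ 0.4502 -0.203   0.04  ]
```

View pics/fit.png

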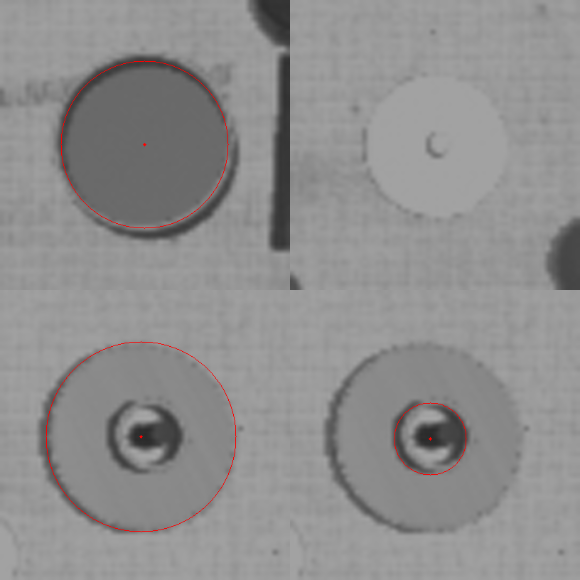

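Fits: tin (0.518,0.279), disc (0.453,0.050), lids (0.451,-0.202), consistent with the landmarks to a few mm. Now to above the disc, turning the jaws to lie along x.

Emit:
{"api": "drive_tool", "payload": {
  "steps": [
    [[0, 0, 0.127], [0.028, 0.06, 0], 1],
    [[0, 0, 0.127], [0.028, 0.06, 0], 1],
    [[0, 0, 0.127], [0.028, 0.06, 0], 1],
    [[0, 0, 0.127], [0.028, 0.06, 0], 1],
    [[0, 0, 0.127], [0.028, 0.06, 0], 1],
    [[0, 0, 0.127], [0.028, 0.06, 0], 1],
    [[0, 0, 0.127], [0.028, 0.06, 0], 0.2],
    [[0, 0, 0.127], [0.028, 0.06, 0], 0],
    [[0, 0, 0.127], [0.028, 0.06, 0], 0],
    [[0, 0, 0.127], [0.028, 0.06, 0], 0]
  ]
}}

```text
time: 2.25
ee_pos: [0.4366, 0.0203, 0.2321]
tool_rot: [0.512, 0.493, 0.506, -0.489]
wrist_force: [1.5, -1.3, 0.6]
finger_gap: 0.501
```

Emit:
{"api": "drive_tool", "payload": {
  "steps": [
    [[0, 0, 0], [0.008, 0.015, -0.02], 0],
    [[0, 0, 0], [0.008, 0.014, -0.04], 0],
    [[0, 0, 0], [0, 0, -0.045], 0],
    [[0, 0, 0], [0, 0, -0.04], 0],
    [[0, 0, 0], [0, 0, -0.025], 0],
    [[0, 0, 0], [0, 0, -0.01], 0],
    [[0, 0, 0], [0, 0, 0], 0],
    [[0, 0, 0], [0, 0, 0], 0],
    [[0, 0, 0], [0, 0, 0], 0],
    [[0, 0, 0], [0, 0, 0], 0]
  ]
}}

```text
time: 3.5
ee_pos: [0.4583, 0.0557, 0.0521]
tool_rot: [0.518, 0.493, 0.506, -0.482]
wrist_force: [0.8, 0.6, 0.3]
finger_gap: 0.499
```

```bash
python3 - <<'E'
from h import *
print(arm.read_state()["ee_pos"])
p=cap("scene","s1.png"); lm("seal_disc_center",p)
a=p["frame"][190:290,290:420]; b=cap("top")["frame"][170:270,310:440]
cv2.imwrite("pics/s1c.png",cv2.resize(np.hstack([a,b]),None,fx=3,fy=3,interpolation=2)[:,:,::-1])
E
```

```text
[0.45834962 0.05566352 0.05214287]
seal_disc_center 0.93 [0.4517 0.0494 0.0125] [352. 237.]
```

View pics/s1c.png

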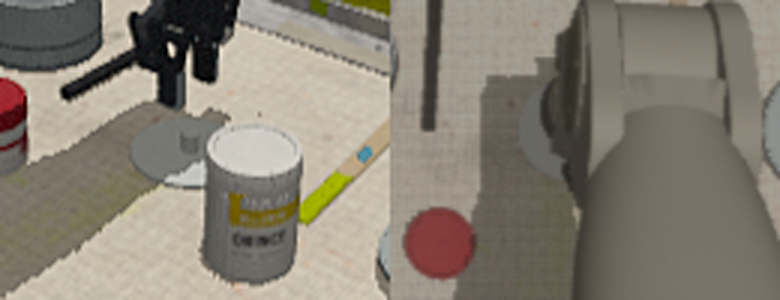

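The gripper hangs open above the disc, and the disc's knob shows at about (353,237) in the scene view. I correct by about −5 mm in x and y, descend and close.

Emit:
{"api": "drive_tool", "payload": {
  "steps": [
    [[0, 0, 0], [-0.006, -0.006, 0], 0],
    [[0, 0, 0], [0, 0, -0.015], 0],
    [[0, 0, 0], [0, 0, -0.015], 0],
    [[0, 0, 0], [0, 0, -0.008], 0],
    [[0, 0, 0], [0, 0, -0.004], -0.3],
    [[0, 0, 0], [0, 0, 0], -0.6],
    [[0, 0, 0], [0, 0, 0], -1],
    [[0, 0, 0], [0, 0, 0], -1],
    [[0, 0, 0], [0, 0, 0], -1],
    [[0, 0, 0], [0, 0, 0], -1]
  ]
}}

```text
time: 4.9
ee_pos: [0.4511, 0.0483, 0.01]
tool_rot: [0.518, 0.493, 0.505, -0.482]
wrist_force: [0.2, -0.6, -0.9]
finger_gap: 0.142
```

Emit:
{"api": "drive_tool", "payload": {
  "steps": [
    [[0, 0, 0], [0, 0, 0], -1],
    [[0, 0, 0], [0, 0, 0.004], -1],
    [[0, 0, 0], [0, 0, 0.006], -1],
    [[0, 0, 0], [0, 0, 0.01], -1],
    [[0, 0, 0], [0, 0, 0.02], -1],
    [[0, 0, 0], [0, 0, 0.02], -1],
    [[0, 0, 0], [0, 0, 0.02], -1],
    [[0, 0, 0], [0, 0, 0.02], -1],
    [[0, 0, 0], [0, 0, 0.005], -1],
    [[0, 0, 0], [0, 0, 0], -1]
  ]
}}

```text
time: 6.15
ee_pos: [0.4512, 0.0483, 0.1223]
tool_rot: [0.519, 0.494, 0.504, -0.482]
wrist_force: [-0.0, 0.1, -1.2]
finger_gap: 0.139
```

```bash
python3 - <<'E'
from h import *
s=arm.read_state();print(s["ee_pos"],s["finger_gap"],s["wrist_force"])
p=cap("scene"); lm("seal_disc_center",p); print(pix(p,s["ee_pos"]))
a=p["frame"][150:290,290:430]; 
cv2.imwrite("pics/s2c.png",cv2.resize(a,None,fx=3,fy=3,interpolation=2)[:,:,::-1])
E
```

```text
[0.45123668 0.04829453 0.12227653] 0.1389642411478527 [-0.01752428  0.05025391 -1.20644643]
seal_disc_center 0.82 [0.4514 0.0488 0.1282] [354. 196.]
seal_disc_center 0.4 [0.5208 0.2785 0.0019] [303. 202.]
[353.76398528 198.73215229]
```

View pics/s2c.png

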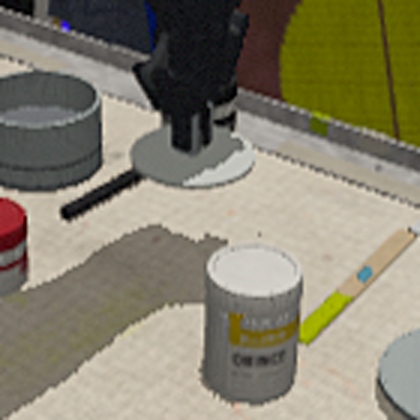

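The disc hangs level in the fingers at about (355,200), centred on the tool axis. I carry it to the tin.

Emit:
{"api": "drive_tool", "payload": {
  "steps": [
    [[0, 0, 0], [0.006, 0.02, 0.01], -1],
    [[0, 0, 0], [0.012, 0.04, 0], -1],
    [[0, 0, 0], [0.012, 0.04, 0], -1],
    [[0, 0, 0], [0.012, 0.04, 0], -1],
    [[0, 0, 0], [0.012, 0.04, 0], -1],
    [[0, 0, 0], [0.008, 0.03, 0], -1],
    [[0, 0, 0], [0.004, 0.015, 0], -1],
    [[0, 0, 0], [0, 0, 0], -1],
    [[0, 0, 0], [0, 0, 0], -1],
    [[0, 0, 0], [0, 0, 0], -1]
  ]
}}

```text
time: 7.5
ee_pos: [0.5128, 0.2764, 0.1226]
tool_rot: [0.515, 0.49, 0.506, -0.488]
wrist_force: [0.1, 1.0, -1.5]
finger_gap: 0.144
```

```bash
python3 - <<'E'
from h import *
s=arm.read_state();print(s["ee_pos"],s["finger_gap"])
p=cap("scene"); lm("seal_disc_center",p); lm("ink_tin",p,1)
a=p["frame"][120:260,230:370]; q=cap("top"); lm("seal_disc_center",q); lm("ink_tin",q,1); b=q["frame"][120:260,220:360]
cv2.imwrite("pics/s3c.png",cv2.resize(np.hstack([a,b]),None,fx=2.8,fy=2.8,interpolation=2)[:,:,::-1])
E
```

```text
[0.51279784 0.2763843  0.12258956] 0.1436964414780016
seal_disc_center 0.69 [0.5168 0.2804 0.1291] [300. 162.]
ink_tin 0.7 [0.5198 0.2746 0.0036] [303. 202.]
```

View pics/s3c.png

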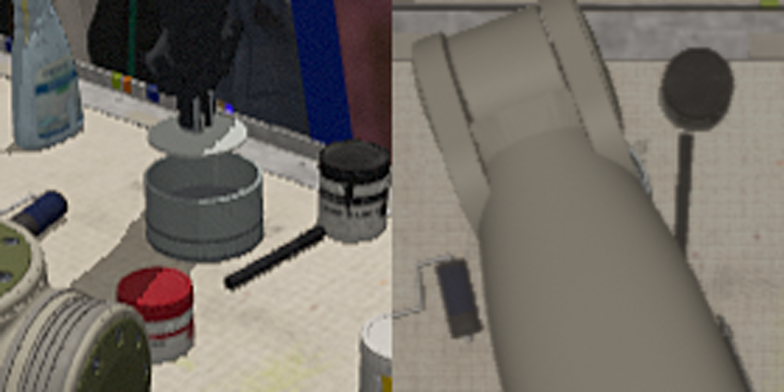

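The held disc is above the tin mouth in the scene view; tool needs about +6 mm x, +1.5 mm y. I lower in.

Emit:
{"api": "drive_tool", "payload": {
  "steps": [
    [[0, 0, 0], [0.0065, 0.0015, 0], -1],
    [[0, 0, 0], [0, 0, 0], -1],
    [[0, 0, 0], [0, 0, -0.02], -1],
    [[0, 0, 0], [0, 0, -0.015], -1],
    [[0, 0, 0], [0, 0, -0.01], -1],
    [[0, 0, 0], [0, 0, -0.01], -1],
    [[0, 0, 0], [0, 0, -0.007], -1],
    [[0, 0, 0], [0, 0, -0.003], -1],
    [[0, 0, 0], [0, 0, 0], -1],
    [[0, 0, 0], [0, 0, 0], -1]
  ]
}}

```text
time: 9.05
ee_pos: [0.5215, 0.2793, 0.0563]
tool_rot: [0.516, 0.491, 0.506, -0.487]
wrist_force: [0.6, -0.0, -0.7]
finger_gap: 0.142
```

Emit:
{"api": "drive_tool", "payload": {
  "steps": [
    [[0, 0, 0], [-0.002, -0.001, -0.004], -1],
    [[0, 0, 0], [0, 0, -0.005], -1],
    [[0, 0, 0], [0, 0, -0.003], -1],
    [[0, 0, 0], [0, 0, -0.002], -1],
    [[0, 0, 0], [0, 0, -0.001], -1],
    [[0, 0, 0], [0, 0, 0], -1],
    [[0, 0, 0], [0, 0, 0], -1],
    [[0, 0, 0], [0, 0, 0], -1],
    [[0, 0, 0], [0, 0, 0], -1],
    [[0, 0, 0], [0, 0, 0], -1]
  ]
}}

```text
time: 10.3
ee_pos: [0.52, 0.2784, 0.0411]
tool_rot: [0.516, 0.491, 0.506, -0.487]
wrist_force: [-0.2, 0.9, -1.2]
finger_gap: 0.139
```

Release with a small further lowering, then lift straight up.

Emit:
{"api": "drive_tool", "payload": {
  "steps": [
    [[0, 0, 0], [0, 0, -0.001], -1],
    [[0, 0, 0], [0, 0, 0], -1],
    [[0, 0, 0], [0, 0, 0], -0.4],
    [[0, 0, 0], [0, 0, 0], -0.3],
    [[0, 0, 0], [0, 0, 0], -0.3],
    [[0, 0, 0], [0, 0, 0], -0.3],
    [[0, 0, 0], [0, 0, 0.015], -0.3],
    [[0, 0, 0], [0, 0, 0.03], -0.3],
    [[0, 0, 0], [0, 0, 0.04], -0.3],
    [[0, 0, 0], [0, 0, 0.05], -0.3]
  ]
}}

```text
time: 11.55
ee_pos: [0.5172, 0.2773, 0.1776]
tool_rot: [0.515, 0.489, 0.507, -0.489]
wrist_force: [0.4, 0.4, -0.6]
finger_gap: 0.353
```

Emit:
{"api": "drive_tool", "payload": {
  "steps": [
    [[0, 0, 0], [-0.007, -0.03, 0], 0],
    [[0, 0, 0], [-0.007, -0.053, 0], 0],
    [[0, 0, 0], [-0.007, -0.053, 0], 0],
    [[0, 0, 0], [-0.007, -0.053, 0], 0],
    [[0, 0, 0], [-0.007, -0.053, 0], 0],
    [[0, 0, 0], [-0.007, -0.053, 0], 0],
    [[0, 0, 0], [-0.007, -0.053, 0], 0],
    [[0, 0, 0], [-0.007, -0.053, 0], 0],
    [[0, 0, 0], [-0.006, -0.04, 0], 0],
    [[0, 0, 0], [0, -0.02, 0], 0]
  ]
}}

```text
time: 12.8
ee_pos: [0.4582, -0.1951, 0.1975]
tool_rot: [0.524, 0.495, 0.5, -0.48]
wrist_force: [-0.3, 0.2, -0.2]
finger_gap: 0.502
```

```bash
python3 - <<'E'
from h import *
s=arm.read_state();print(s["ee_pos"])
p=cap("scene"); lm("inner_lid_knob",p,1)
q=cap("top"); lm("seal_disc_center",q,1); lm("ink_tin",q,1)
g=q["frame"][155:223,257:325]; b=cv2.resize(g,(400,400),interpolation=2); a=cv2.resize(p["frame"][190:300,390:500],(400,400),interpolation=2)
cv2.imwrite("pics/s4c.png",np.hstack([a,b])[:,:,::-1])
E
```

```text
[ 0.45822193 -0.19506741  0.19752544]
inner_lid_knob 0.46 [ 0.4522 -0.2029  0.0551] [448. 261.]
seal_disc_center 0.82 [0.5236 0.2773 0.0389] [291. 188.]
ink_tin 0.8 [5.230e-01 2.816e-01 1.000e-04] [291. 190.]
```

View pics/s4c.png

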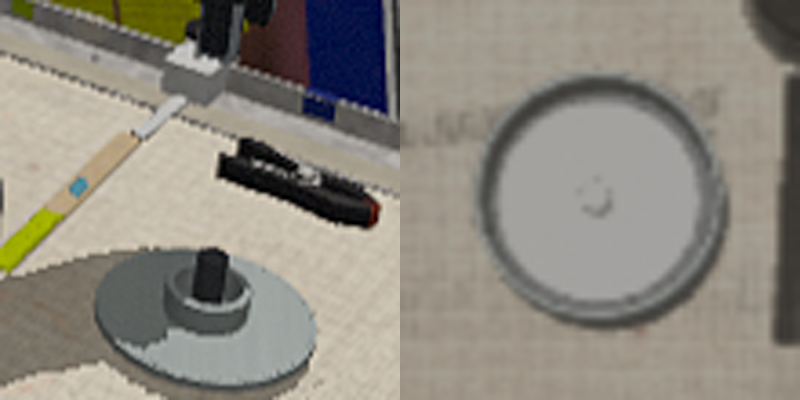

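The disc lies flat inside the tin (knob near the mouth's centre in the right half). The double lid is unchanged in the left half. I compute rim and disc centres from the crop's edges (rim 478–726 × 73–322, disc 495–702 × 96–303) while lowering onto the knob.

```bash
python3 - <<'E'
from h import *
p=cap("top"); f=lambda a,b,z: ray(p,257+a/400*68-.5,155+b/400*68-.5,z).round(4)
print("rim",f(202,197.5,.07),"disc",f(198.5,199.5,.035))
g=cv2.cvtColor(p["frame"],cv2.COLOR_RGB2GRAY)[155:223,257:325]; c=cv2.GaussianBlur(cv2.resize(g,None,fx=6,fy=6,interpolation=2),(9,9),0)
for r in(.05,.056,.06):
    R=403.5/1.121*r*6
    h=cv2.HoughCircles(c,cv2.HOUGH_GRADIENT_ALT,1,2,param1=40,param2=.3,minRadius=int(R*.95),maxRadius=int(R*1.04))
    for a,b,q in ([] if h is None else h[0][:3]): print(r,(q/R*r).round(4),f(a*400/408,b*400/408,.07 if r>.05 else .035))
E
```

```text
rim [0.519  0.2755 0.07  ] disc [0.5226 0.2798 0.035 ]
0.05 0.0499 [0.5175 0.2805 0.035 ]
0.05 0.0494 [0.5165 0.2665 0.035 ]
0.056 0.0554 [0.5116 0.2722 0.07  ]
0.06 0.0595 [0.5149 0.2759 0.07  ]
```

Emit:
{"api": "drive_tool", "payload": {
  "steps": [
    [[0, 0, 0], [-0.006, -0.006, -0.03], 0],
    [[0, 0, 0], [0, 0, -0.035], 0],
    [[0, 0, 0], [0, 0, -0.03], 0],
    [[0, 0, 0], [0, 0, -0.015], 0],
    [[0, 0, 0], [0, 0, 0], 0],
    [[0, 0, 0], [0, 0, 0], 0],
    [[0, 0, 0], [0, 0, 0], 0],
    [[0, 0, 0], [0, 0, 0], 0],
    [[0, 0, 0], [0, 0, 0], 0],
    [[0, 0, 0], [0, 0, 0], 0]
  ]
}}

```text
time: 14.35
ee_pos: [0.4555, -0.1919, 0.0885]
tool_rot: [0.529, 0.492, 0.502, -0.475]
wrist_force: [0.2, 0.7, -0.7]
finger_gap: 0.504
```

Emit:
{"api": "drive_tool", "payload": {
  "steps": [
    [[0, 0, 0], [-0.004, -0.01, 0], 0],
    [[0, 0, 0], [0, 0, -0.01], 0],
    [[0, 0, 0], [0, 0, -0.015], 0],
    [[0, 0, 0], [0, 0, -0.01], 0],
    [[0, 0, 0], [0, 0, -0.004], 0],
    [[0, 0, 0], [0, 0, 0], 0],
    [[0, 0, 0], [0, 0, 0], 0],
    [[0, 0, 0], [0, 0, 0], 0],
    [[0, 0, 0], [0, 0, 0], 0],
    [[0, 0, 0], [0, 0, 0], 0]
  ]
}}

```text
time: 15.6
ee_pos: [0.4514, -0.2035, 0.0477]
tool_rot: [0.529, 0.492, 0.501, -0.476]
wrist_force: [-0.5, 0.4, -0.3]
finger_gap: 0.499
```

Emit:
{"api": "drive_tool", "payload": {
  "steps": [
    [[0.01, 0.045, 0], [0, 0.001, 0], 0],
    [[0, 0, 0], [0, 0, -0.003], 0],
    [[0, 0, 0], [0, 0, -0.001], 0],
    [[0, 0, 0], [0, 0, 0], -0.3],
    [[0, 0, 0], [0, 0, 0], -0.5],
    [[0, 0, 0], [0, 0, 0], -0.7],
    [[0, 0, 0], [0, 0, 0], -1],
    [[0, 0, 0], [0, 0, 0], -1],
    [[0, 0, 0], [0, 0, 0], -1],
    [[0, 0, 0], [0, 0, 0], -1]
  ]
}}

```text
time: 16.85
ee_pos: [0.4504, -0.2023, 0.0437]
tool_rot: [0.516, 0.484, 0.515, -0.484]
wrist_force: [-0.2, 0.3, 1.8]
finger_gap: 0.185
```

Gripped (gap reads as an 18 mm knob with the same −3 mm bias as the disc's). Lift gently.

Emit:
{"api": "drive_tool", "payload": {
  "steps": [
    [[0, 0, 0], [0, 0, 0.003], -1],
    [[0, 0, 0], [0, 0, 0.006], -1],
    [[0, 0, 0], [0, 0, 0.01], -1],
    [[0, 0, 0], [0, 0, 0.015], -1],
    [[0, 0, 0], [0, 0, 0.018], -1],
    [[0, 0, 0], [0, 0, 0.018], -1],
    [[0, 0, 0], [0, 0, 0.018], -1],
    [[0, 0, 0], [0, 0, 0.01], -1],
    [[0, 0, 0], [0, 0, 0.005], -1],
    [[0, 0, 0], [0, 0, 0], -1]
  ]
}}

```text
time: 18.1
ee_pos: [0.4486, -0.2007, 0.1513]
tool_rot: [0.514, 0.484, 0.516, -0.484]
wrist_force: [-0.4, 0.3, -4.0]
finger_gap: 0.185
```

```bash
python3 - <<'E'
from h import *
s=arm.read_state();print(s["ee_pos"],s["tool_rot"],s["wrist_force"])
p=cap("scene"); lm("inner_lid_knob",p,1);lm("outer_lid_collar",p,1)
cv2.imwrite("pics/s5c.png",cv2.resize(p["frame"][130:290,370:530],(560,560),interpolation=2)[:,:,::-1])
E
```

```text
[ 0.44860128 -0.20066266  0.15130447] [ 0.51444313  0.48414118  0.51647426 -0.48395239] [-0.3752567   0.25540543 -3.95624868]
inner_lid_knob 0.52 [ 0.4508 -0.1982  0.1615] [452. 218.]
outer_lid_collar 0.61 [ 0.4508 -0.2029  0.1404] [452. 228.]
```

View pics/s5c.png

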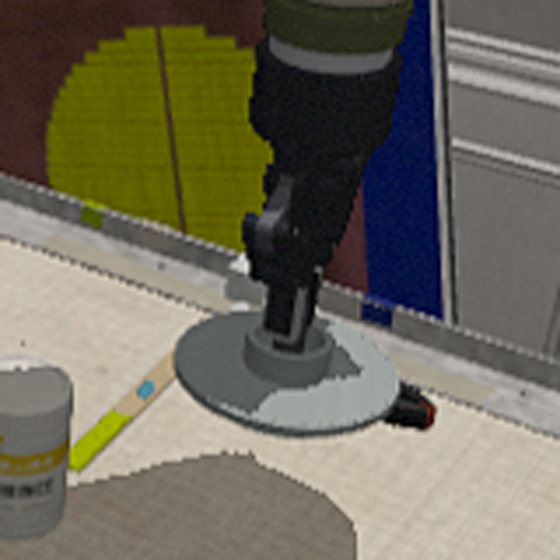

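Both lids hang nested and level from the knob at about (452,228) in the scene view, with 4 N of weight. Raise and carry.

Emit:
{"api": "drive_tool", "payload": {
  "steps": [
    [[0, 0, 0], [0, 0, 0.02], -1],
    [[0, 0, 0], [0.002, 0.015, 0.015], -1],
    [[0, 0, 0], [0.005, 0.03, 0], -1],
    [[0, 0, 0], [0.007, 0.04, 0], -1],
    [[0, 0, 0], [0.007, 0.045, 0], -1],
    [[0, 0, 0], [0.007, 0.045, 0], -1],
    [[0, 0, 0], [0.007, 0.045, 0], -1],
    [[0, 0, 0], [0.007, 0.045, 0], -1],
    [[0, 0, 0], [0.005, 0.03, 0], -1],
    [[0, 0, 0], [0.002, 0.015, 0], -1]
  ]
}}

```text
time: 19.5
ee_pos: [0.4938, 0.126, 0.1847]
tool_rot: [0.511, 0.484, 0.519, -0.484]
wrist_force: [0.9, -1.1, -3.5]
finger_gap: 0.181
```

Emit:
{"api": "drive_tool", "payload": {
  "steps": [
    [[0, 0, 0], [0.002, 0.015, 0], -1],
    [[0, 0, 0], [0.005, 0.03, 0], -1],
    [[0, 0, 0], [0.006, 0.035, 0], -1],
    [[0, 0, 0], [0.006, 0.035, 0], -1],
    [[0, 0, 0], [0.004, 0.025, 0], -1],
    [[0, 0, 0], [0.002, 0.01, 0], -1],
    [[0, 0, 0], [0, 0, 0], -1],
    [[0, 0, 0], [0, 0, 0], -1],
    [[0, 0, 0], [0, 0, 0], -1],
    [[0, 0, 0], [0, 0, 0], -1]
  ]
}}

```text
time: 20.75
ee_pos: [0.5185, 0.2763, 0.1836]
tool_rot: [0.509, 0.485, 0.517, -0.488]
wrist_force: [0.3, 0.0, -3.8]
finger_gap: 0.183
```

```bash
python3 - <<'E'
from h import *
s=arm.read_state();print(s["ee_pos"],s["tool_rot"],s["wrist_force"])
p=cap("scene","s6.png"); lm("inner_lid_knob",p,1);lm("outer_lid_collar",p,1);lm("ink_tin",p,1); print(pix(p,[.5195,.278,.07]),pix(p,[.5295,.278,.07]),pix(p,[.5195,.288,.07]))
cv2.imwrite("pics/s6c.png",cv2.resize(p["frame"][110:260,230:380],(600,600),interpolation=2)[:,:,::-1])
E
```

```text
[0.51848993 0.27627815 0.18361721] [ 0.50911126  0.48475094  0.51714284 -0.48824742] [ 0.32992631  0.01723256 -3.79381681]
inner_lid_knob 0.41 [0.519  0.275  0.1949] [301. 140.]
outer_lid_collar 0.9 [0.5188 0.2748 0.1721] [301. 148.]
ink_tin 0.84 [0.5192 0.2744 0.0009] [303. 203.]
[301.88488969 181.42650147] [304.24288636 180.19856041] [299.25832347 180.43855369]
```

View pics/s6c.png

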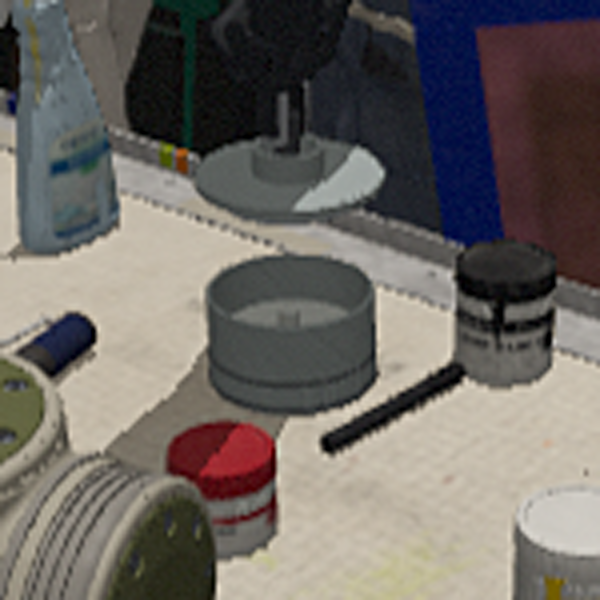

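The tin mouth is centred at about (302.4,182) in the scene view, and the lids hang directly above with the disc knob visible inside. The scene-view landmarks place lid and tin axes within 1 mm of each other. I lower to just above the rim.

Emit:
{"api": "drive_tool", "payload": {
  "steps": [
    [[0, 0, 0], [0.0005, 0.0005, -0.01], -1],
    [[0, 0, 0], [0, 0, -0.015], -1],
    [[0, 0, 0], [0, 0, -0.015], -1],
    [[0, 0, 0], [0, 0, -0.01], -1],
    [[0, 0, 0], [0, 0, -0.005], -1],
    [[0, 0, 0], [0, 0, 0], -1],
    [[0, 0, 0], [0, 0, 0], -1],
    [[0, 0, 0], [0, 0, 0], -1],
    [[0, 0, 0], [0, 0, 0], -1],
    [[0, 0, 0], [0, 0, 0], -1]
  ]
}}

```text
time: 22.2
ee_pos: [0.519, 0.2774, 0.1246]
tool_rot: [0.509, 0.485, 0.517, -0.488]
wrist_force: [-1.1, -0.5, -4.5]
finger_gap: 0.179
```

```bash
python3 - <<'E'
from h import *
s=arm.read_state();print(s["ee_pos"],s["tool_rot"],s["wrist_force"])
p=cap("scene"); lm("outer_lid_collar",p,1);lm("ink_tin",p,1)
cv2.imwrite("pics/s7c.png",cv2.resize(p["frame"][125:225,250:350],(700,600),interpolation=2)[:,:,::-1])
E
```

```text
[0.51895258 0.27743467 0.12462805] [ 0.50933226  0.48461309  0.51737983 -0.48790256] [-1.1475781  -0.4910448  -4.47208243]
outer_lid_collar 0.86 [0.5181 0.2771 0.1113] [301. 168.]
ink_tin 0.8 [0.5169 0.2759 0.0024] [303. 203.]
```

View pics/s7c.png

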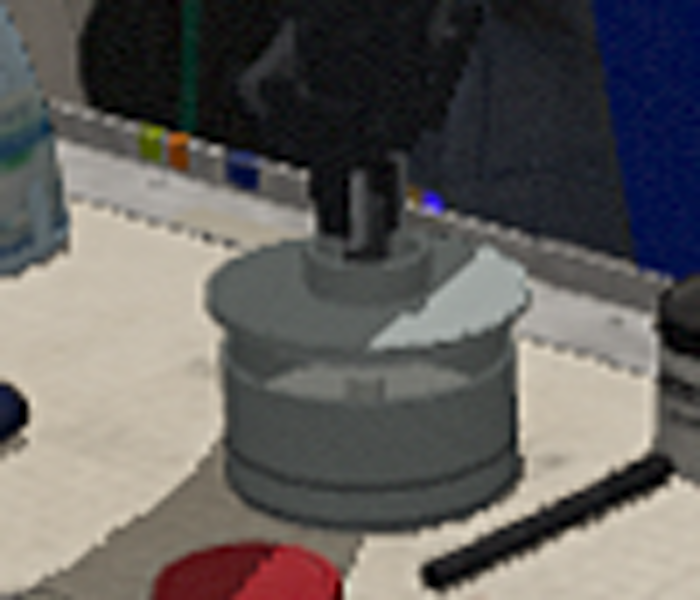

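The lid spans 207–531 and the tin 222–520 in the crop, so the axes agree to under 1 mm sideways. I lower slowly.

Emit:
{"api": "drive_tool", "payload": {
  "steps": [
    [[0, 0, 0], [0, 0, -0.004], -1],
    [[0, 0, 0], [0, 0, -0.004], -1],
    [[0, 0, 0], [0, 0, -0.003], -1],
    [[0, 0, 0], [0, 0, -0.002], -1],
    [[0, 0, 0], [0, 0, -0.002], -1],
    [[0, 0, 0], [0, 0, -0.001], -1],
    [[0, 0, 0], [0, 0, 0], -1],
    [[0, 0, 0], [0, 0, 0], -1],
    [[0, 0, 0], [0, 0, 0], -1],
    [[0, 0, 0], [0, 0, 0], -1]
  ]
}}

```text
time: 23.6
ee_pos: [0.5187, 0.2774, 0.1072]
tool_rot: [0.509, 0.484, 0.517, -0.488]
wrist_force: [-0.1, 0.6, -4.1]
finger_gap: 0.183
```

Emit:
{"api": "drive_tool", "payload": {
  "steps": [
    [[0, 0, 0], [0, 0, -0.002], -1],
    [[0, 0, 0], [0, 0, -0.0015], -1],
    [[0, 0, 0], [0, 0, -0.001], -1],
    [[0, 0, 0], [0, 0, -0.001], -1],
    [[0, 0, 0], [0, 0, 0], -1],
    [[0, 0, 0], [0, 0, 0], -1],
    [[0, 0, 0], [0, 0, 0], -1],
    [[0, 0, 0], [0, 0, 0], -1],
    [[0, 0, 0], [0, 0, 0], -1],
    [[0, 0, 0], [0, 0, 0], -1]
  ]
}}

```text
time: 24.85
ee_pos: [0.5187, 0.2775, 0.1022]
tool_rot: [0.509, 0.485, 0.517, -0.488]
wrist_force: [-0.6, -0.1, -1.9]
finger_gap: 0.183
```

Contact begins (load falls from 4 to 1.9 N) at the expected seated height. Press 1 mm more and release.

Emit:
{"api": "drive_tool", "payload": {
  "steps": [
    [[0, 0, 0], [0, 0, -0.001], -1],
    [[0, 0, 0], [0, 0, 0], -1],
    [[0, 0, 0], [0, 0, 0], -0.5],
    [[0, 0, 0], [0, 0, 0], 0],
    [[0, 0, 0], [0, 0, 0], 0.2],
    [[0, 0, 0], [0, 0, 0], 0.2],
    [[0, 0, 0], [0, 0, 0.015], 1],
    [[0, 0, 0], [0, 0, 0.01], 1],
    [[0, 0, 0], [0, 0, 0], 1],
    [[0, 0, 0], [0, 0, 0], 1]
  ]
}}

```text
time: 26.1
ee_pos: [0.521, 0.2782, 0.1305]
tool_rot: [0.51, 0.486, 0.516, -0.486]
wrist_force: [-0.0, -0.8, -0.4]
finger_gap: 0.996
```

```bash
python3 - <<'E'
from h import *
s=arm.read_state();print(s["ee_pos"],s["tool_rot"],s["wrist_force"],s["finger_gap"])
p=cap("scene"); lm("outer_lid_collar",p,1);lm("ink_tin",p,1);lm("inner_lid_knob",p,1)
cv2.imwrite("pics/s8c.png",cv2.resize(p["frame"][125:225,250:350],(700,600),interpolation=2)[:,:,::-1])
E
```

```text
[0.52103885 0.27823741 0.13049779] [ 0.51030907  0.48648709  0.51645841 -0.48598937] [-0.02416622 -0.77670721 -0.43584344] 0.9964103214460098
outer_lid_collar 0.75 [0.5186 0.2752 0.089 ] [302. 176.]
ink_tin 0.61 [0.5206 0.2759 0.0026] [303. 202.]
inner_lid_knob 0.63 [0.5177 0.2773 0.11  ] [301. 169.]
```

View pics/s8c.png

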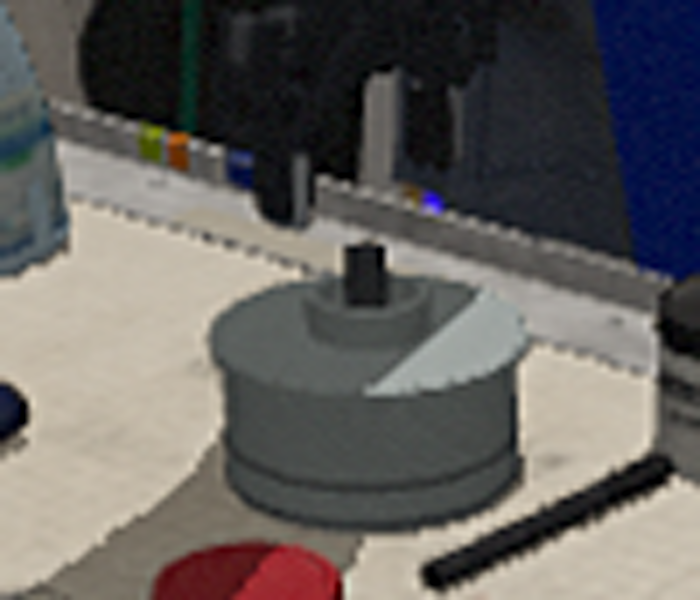

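The lid sits seated on the tin, collar at z=0.089 (expected 0.088), with the knob free and the fingers open above. Next I centre over the collar and lower.

Emit:
{"api": "drive_tool", "payload": {
  "steps": [
    [[0, 0, 0], [-0.0025, -0.001, 0], 1],
    [[0, 0, 0], [0, 0, -0.01], 1],
    [[0, 0, 0], [0, 0, -0.012], 1],
    [[0, 0, 0], [0, 0, -0.01], 1],
    [[0, 0, 0], [0, 0, -0.006], 1],
    [[0, 0, 0], [0, 0, 0], 1],
    [[0, 0, 0], [0, 0, 0], 1],
    [[0, 0, 0], [0, 0, 0], 1],
    [[0, 0, 0], [0, 0, 0], 1],
    [[0, 0, 0], [0, 0, 0], 1]
  ]
}}

```text
time: 27.55
ee_pos: [0.5175, 0.2768, 0.0884]
tool_rot: [0.51, 0.486, 0.517, -0.487]
wrist_force: [0.1, -0.5, -0.4]
finger_gap: 0.995
```

Emit:
{"api": "drive_tool", "payload": {
  "steps": [
    [[0, 0, 0], [0.001, 0.0005, -0.004], 1],
    [[0, 0, 0], [0, 0, -0.004], 1],
    [[0, 0, 0], [0, 0, -0.002], 1],
    [[0, 0, 0], [0, 0, 0], 1],
    [[0, 0, 0], [0, 0, 0], 0.6],
    [[0, 0, 0], [0, 0, 0], 0.4],
    [[0, 0, 0], [0, 0, 0], 0.25],
    [[0, 0, 0], [0, 0, 0], 0],
    [[0, 0, 0], [0, 0, 0], -1],
    [[0, 0, 0], [0, 0, 0], -1]
  ]
}}

```text
time: 28.8
ee_pos: [0.5187, 0.2774, 0.0783]
tool_rot: [0.51, 0.486, 0.517, -0.487]
wrist_force: [-0.1, -0.0, 0.0]
finger_gap: 0.554
```

Gap 47 mm reading is the 50 mm collar. Lift slowly.

Emit:
{"api": "drive_tool", "payload": {
  "steps": [
    [[0, 0, 0], [0, 0, 0], -1],
    [[0, 0, 0], [0, 0, 0.002], -1],
    [[0, 0, 0], [0, 0, 0.003], -1],
    [[0, 0, 0], [0, 0, 0.005], -1],
    [[0, 0, 0], [0, 0, 0.008], -1],
    [[0, 0, 0], [0, 0, 0.01], -1],
    [[0, 0, 0], [0, 0, 0.01], -1],
    [[0, 0, 0], [0, 0, 0.01], -1],
    [[0, 0, 0], [0, 0, 0.01], -1],
    [[0, 0, 0], [0, 0, 0.01], -1]
  ]
}}

```text
time: 30.05
ee_pos: [0.5178, 0.2771, 0.15]
tool_rot: [0.51, 0.485, 0.517, -0.487]
wrist_force: [-0.2, 0.2, -2.2]
finger_gap: 0.558
```

Emit:
{"api": "drive_tool", "payload": {
  "steps": [
    [[0, 0, 0], [0, 0, 0.01], -1],
    [[0, 0, 0], [0, 0, 0.01], -1],
    [[0, 0, 0], [0, 0, 0.01], -1],
    [[0, 0, 0], [0, 0, 0.007], -1],
    [[0, 0, 0], [0, 0, 0.004], -1],
    [[0, 0, 0], [0, 0, 0], -1],
    [[0, 0, 0], [0, 0, 0], -1],
    [[0, 0, 0], [0, 0, 0], -1],
    [[0, 0, 0], [0, 0, 0], -1],
    [[0, 0, 0], [0, 0, 0], -1]
  ]
}}

```text
time: 31.3
ee_pos: [0.5176, 0.277, 0.1936]
tool_rot: [0.51, 0.485, 0.517, -0.487]
wrist_force: [-0.2, -0.2, -1.9]
finger_gap: 0.557
```

```bash
python3 - <<'E'
from h import *
s=arm.read_state();print(s["ee_pos"],s["tool_rot"],s["wrist_force"],s["finger_gap"])
p=cap("scene"); lm("outer_lid_collar",p,1);lm("ink_tin",p,1);lm("inner_lid_knob",p,1)
cv2.imwrite("pics/s9c.png",cv2.resize(p["frame"][100:250,230:380],(600,600),interpolation=2)[:,:,::-1])
E
```

```text
[0.51759932 0.27701163 0.19358046] [ 0.50956263  0.48502902  0.51716968 -0.48747133] [-0.1992404  -0.21977785 -1.86110931] 0.5567122722744372
outer_lid_collar 0.89 [0.5216 0.2762 0.2042] [301. 137.]
ink_tin 0.8 [ 5.164e-01  2.735e-01 -2.000e-04] [303. 204.]
inner_lid_knob 0.62 [0.5204 0.2777 0.1108] [302. 168.]
```

View pics/s9c.png

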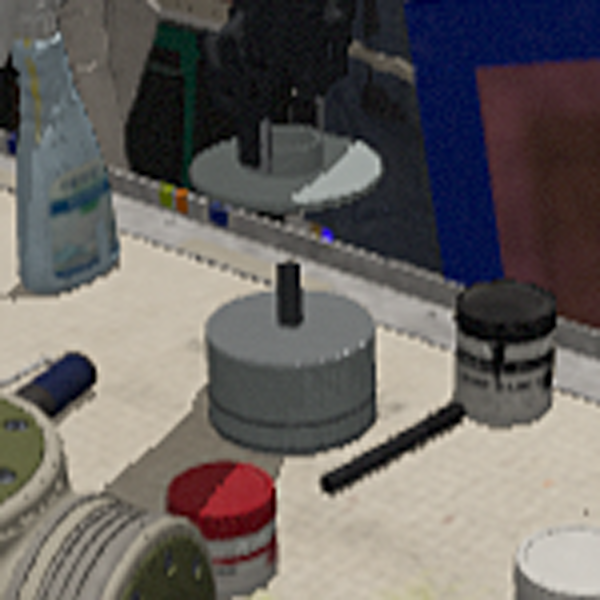

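The outer lid is held level about 115 mm up. The inner lid is seated in the tin with its knob at about (302,170), and the neighbours look unmoved. I hand in the job.

```bash
python3 -c "
from h import *
print(arm.finish_job())"
```

```text
the job is handed in; nothing more can be done
None
```

The job is finished and handed in after about 31 s on the robot's clock; no verdict was reported. The disc went onto the tin's floor. I then carried both lids over nested by the inner lid's knob, lowered them onto the tin and let go. Finally I lifted the outer lid off alone by its collar, and the gripper still holds it.

**Last checks**
- **Outer lid:** it is held level, about 115 mm above where it lay on the seated inner lid, a little over the 10 cm asked. The wrist force is about 1.9 N, which matches the 200 g lid.
- **Inner lid:** its knob point measured at z 0.111 m, against 0.109 m if fully seated. Before the outer lid came off, the collar point measured 0.089 m, against 0.088 m expected.
- **Tin:** it reads at (0.516, 0.274), within a few mm of its starting place and inside the roughly 4 mm measuring noise.
- **Disc:** it showed flat and about centred in the tin before the lid went on. It can't be seen now.
- **Bystanders:** those in the last crop (spray bottle, black and red jars) look unmoved by eye; I did not measure them, and the others were not checked again.

**Disagreement:** readings of the tin's centre differed by up to about 8 mm between methods. I used about (0.519, 0.277), and the lid seated without side force.

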